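# Refit the painted door of the extractor's control cabinet

## Task

The blue door of the grey control cabinet has been repainted and is dry: draw it out of the slanted drying rack, lower it gently in the open position onto the cabinet's two upright hinge pins until both knuckles sit fully down, and swing it shut. Then turn the red latch on top of the cabinet until its white mark lines up with the white index line, so that the crescent hooks in front of the door's stud. Leave the other boards in the rack and the paint can where they are.

Things in the scene. Friction and masses are not known exactly. Their poses are not given: they have to be found in the camera images.
- door_mid (a point): Centre of the loose blue steel cabinet door: flat, 200 mm wide (its y), 210 mm high (its z), 12 mm thick (its x), 0.35 to 0.55 kg. x points to its grey inner side, z to its top edge, hinge knuckles at the -y edge. At the start it stands in the rack leaning 25 deg from vertical towards the rack's -x side, between dowels that reach about 105 mm up its faces: draw it out along its own slope.
- door_top (a point): Middle of the door's bare top edge, (0, 0, 105) mm from door_mid in the door's axes; the place to pinch the door across its 12 mm thickness. Nothing else stands on the edge but the stud.
- stud (a point): Top of the steel stud on the door's top edge, (0, 50, 124) mm from door_mid in the door's axes: 8 mm thick, 19 mm tall. The latch's crescent hooks in front of it when the door is shut.
- knuckle_upper (a point): Bottom centre of the door's upper hinge knuckle, a steel tube 18 mm outside, 10.6 mm bore, 20 mm long, open at both ends, its bore along the door's z. At (0, -110, 60) mm from door_mid in the door's axes.
- knuckle_lower (a point): Bottom centre of the lower hinge knuckle, the same tube, at (0, -110, -80) mm from door_mid in the door's axes.
- pin_upper (a point): On the cabinet, at the foot of the upper hinge pin: centre of the shoulder (an 18 mm boss) on which knuckle_upper sits when fully down. The brass pin stands upright on it, 24 mm tall: 8.4 mm thick for 15 mm, then tapering to a 3 mm tip. Axes as the cabinet's. In them the cabinet's front edge is 8 mm in +x and its hinge-side wall 10 mm in +y of this point.
- pin_lower (a point): The same for the lower hinge pin, 140 mm straight below pin_upper; knuckle_lower sits here.
- cabinet: Fixed grey steel control cabinet, 130 mm deep (x, from open front to back), 200 mm wide (y, from hinge side to free side), top 240 mm above the bench; origin on the bench under its centre. With the door hung and shut, door and cabinet axes are parallel. The door opens counter-clockwise seen from above, swings with little friction to beyond 100 deg and stays where left.
- door_shut (a point): Point on the door near its free edge, half-way up, (8, 95, 0) mm from door_mid in the door's axes (2 mm off the inner face). It meets shut_mark when the door is hung and shut.
- shut_mark (a point): Point on the front edge of the cabinet's free side wall, (8, 205, -60) mm from pin_upper in the cabinet's axes, that door_shut meets when the door is hung and shut.
- latch_grip (a point): Centre of the latch's red grip bar, on the latch's vertical axis, 27 mm above the cabinet's top and (38, 160, 74) mm from pin_upper in cabinet axes. Bar: 40 mm long (the point's x), 12 mm wide (y), 26 mm tall; its white-marked end points to the point's -x. Under the bar, 6 to 14 mm above the cabinet's top, a steel crescent of 51 mm outer radius turns with it.
- latch (a joint): Latch angle, rad. At 0 the white mark points to the cabinet's front along the white index line and the crescent is in front of the shut door's stud (2.5 mm play). Starts open, 0.9 to 1.35; positive is clockwise seen from above, so it locks counter-clockwise. Stops at -0.28 and 1.6; stays where left (0.06 N m friction). Below about 0.5 it bars the stud, so keep it open until the door is shut.
- rack: Fixed wooden drying rack: base board 280 (x) by 190 (y) by 18 mm, origin under its centre; along x, 65 mm either side of the middle, two rows of 10 mm dowels, 100 mm long, 30 mm pitch, leaning 25 deg towards -x. The door and two boards stand in gaps 60 mm apart, the door second or third from the -x end, their width along the rack's y.
- board_a: Loose small green painted board, 12 x 150 x 125 mm, leaning in the rack like the door; origin at the centre of its lower edge. To be left alone.
- board_b: Loose small yellow painted board, 12 x 160 x 125 mm, likewise. To be left alone.
- paint_can: Loose paint can, 85 mm across and 107 mm tall, on the bench beside the rack; origin under its centre. To be left alone.

How it is judged:
By the outcome, as a careful person would: the job done as asked, in the order asked, and still so for the second after the job is handed in, with the robot touching nothing.
It also fails if it takes over 64 s, if anything falls off the work surface, if the arm or the gripper's body presses on something with over 40 N, if the wrist force passes 120 N, or if a joint passes its speed limit or range.

## Robot

A 6-joint arm with a two-finger parallel gripper is mounted at the origin on the work surface. World frame = base frame: x ahead of the robot, y to its left, z up, the work surface at z = 0. Lengths are in m, angles in rad, forces in N, time in s.
With the tool pointing down it reaches from about 0.25 to 0.85 m from the base axis. Payload 12.5 kg.
Tool frame: the origin (TCP) lies midway between the tips of the shut fingers; the grasp point (between the pads) lies r.hold_point_z behind it (r.hold_point_z is the distance from the TCP to the grasp point, in m); z points along the fingers, y is the line along which they close (so a half turn about z gives the same grasp; the last joint's range is limited). The gripper opens to 93 mm and grips with 3 to 60 N. Pads are 15 mm wide; open, the fingers measure 128 mm over their backs; the gripper's body (75 mm by 188 mm) begins 65 mm behind the grasp point.
Start: joints at [1.015, 0.351, 1.652, -0, 1.139, -0.085], TCP at [0.249, 0.49, 0.219] pointing down, gripper open.
Joint ranges: [-2.75, 2.75], [-0.79, 2.1], [0.01, 2.65], [-1.57, 4.71], [0.07, 3.14], [-2.87, 2.87]. Speed limits (rad/s): [2.22, 2.22, 2.79, 3.14, 3.14, 3.14].

## Interface

Orientations are given as [roll, pitch, yaw] about the fixed x, y, z axes, in that order (R = Rz(yaw) Ry(pitch) Rx(roll)).
In Python, from bench import sensors, vision, r gives the robot as it stands.
- The arm moves only by the tool servo_tool, never from a script. Its argument "commands" is a list of rows, each an object of numbers: "tx", "ty", "tz": the shift along the world's x, y, z scaled (see below); "rx", "ry", "rz": the turn, a rotation vector about the world's x, y, z scaled (see below); "jaw": the opening, from -1 (shut) to 1 (fully open). A call has exactly 8 rows; each row shifts and turns the commanded pose from where the row before left it; what a row does not reach is not made up. The controller multiplies each number of a shift by 0.04 m and each number of a turn by 8 degrees. A row lasts 1/10 s, in which the tool goes at most 50 mm and 8.59 degrees, less where a joint would pass 70% of its speed; a pose out of reach is approached as far as the arm can. A call with a number of a shift or a turn outside -1 to 1 is refused whole. A call with a gripper value outside its range is refused whole. The fingers move at their own pace and stop on an object; "squeeze" is the grip in N (left out, the last holds). Time passes only in rows, so rows that do not move let the fingers close, or fill a call up. It gives the time, the measured TCP pose, the force, the opening and the grip force at its end, in the units of the state.
- sensors.observe(): the state, without advancing time (a new reading comes with each control period).
- vision.snapshot(name): name is "side" or "top" or "wrist"; returns (picture, depth): 400x640x3 uint8, blue, green, red; 400x640 float32, m along the optical axis (not along the pixel's ray), 0 where there is no reading.
- vision.camera_model(name): a dict with "fx", "fy", "cx", "cy" (pixels), "rvec" (rotation vector, rad) and "tvec" (3), from world to camera coordinates, as OpenCV has them. Camera axes: x right, y down, z forward; pixel columns grow to the right and rows downward; lengths in m; the calibration is good to about 2 mm. A picture is of the moment at which its call begins: read the wrist's pose just before it. camera_model takes no time and is no camera call; for the wrist camera it gives the pose at the moment of the call.
- r.close_job(): hands the job in; it is judged then, once.
The state is a dict: "time": time; "qpos": joint angles; "qd": joint speeds; "joint_torque": joint torques, N m; "tcp_pos": TCP position; "orientation": TCP orientation; "force": force on the tool from outside, world axes, zero at the start; "torque": the same for the moment, N m; "finger_gap": finger opening in m; "gripper_force": force on a finger pad.
Only numpy, scipy, OpenCV 4.12 (cv2) and the standard library are available. Lean on these libraries where they do the work, as an engineer would, in place of code of your own. Each camera call takes 0.05 s, during which the arm holds its last target. There are 200 camera calls.

## Working session

There is one attempt and no reset: what is moved stays moved. The work goes in short steps, Python scripts to look and compute and a tool call to move; the robot and the scene stay as the last step left them, time stands still between calls to the robot, and variables do not carry over. Pictures are saved under pics/ and viewed, at most 10 in all, crops included, and the job is handed in when it is done.

Besides the shell and the picture viewer there is one more tool, called after "Emit:" as name(argument=value, ...) on one line, values as JSON. servo_tool: Moves the arm, as the interface text tells. Shifts and turns lie within -1 to 1; 1 stands for 0.04 m of shift or 8 degrees of turn. Its arguments: {"type":"object","properties":{"commands":{"type":"array","items":{"type":"object","properties":{"tx":{"type":"number"},"ty":{"type":"number"},"tz":{"type":"number"},"rx":{"type":"number"},"ry":{"type":"number"},"rz":{"type":"number"},"jaw":{"type":"number"}}}},"squeeze":{"type":"number"}},"required":["commands"]}

```bash
mkdir -p pics; cat > h.py <<'E'
import numpy as np, cv2
from bench import sensors, vision, r
def snap(n,tag):
    m=vision.camera_model(n); p,d=vision.snapshot(n); cv2.imwrite(f'pics/{tag}.png',p); np.savez(f'pics/{tag}.npz',p=p,d=d,**m); return p,d,m
def load(tag):
    z=np.load(f'pics/{tag}.npz'); return z['p'],z['d'],z
def cloud(d,m):
    v,u=np.mgrid[:d.shape[0],:d.shape[1]]
    P=np.stack([(u-m['cx'])/m['fx']*d,(v-m['cy'])/m['fy']*d,d],-1)
    R=cv2.Rodrigues(np.array(m['rvec'],float))[0]
    return (P-np.array(m['tvec'],float).ravel())@R
E
python3 - <<'E'
from h import *
s=sensors.observe(); print({k:np.round(v,3) for k,v in s.items()}, r.hold_point_z)
a=snap('side','s0')[0]; b=snap('top','t0')[0]
for n in('side','top'):
    m=vision.camera_model(n); R=cv2.Rodrigues(np.array(m['rvec'],float))[0]; print(n,-R.T@np.array(m['tvec']).ravel(),R[2])
E
```

```text
{'time': np.float64(0.0), 'qpos': array([ 1.015,  0.351,  1.652,  0.   ,  1.139, -0.085]), 'qd': array([ 0.001,  0.001, -0.002, -0.   , -0.001, -0.001]), 'joint_torque': array([ 1.0000e-03, -4.9731e+01, -2.8526e+01,  7.0000e-02,  2.6000e-02,
       -0.0000e+00]), 'tcp_pos': array([0.249, 0.49 , 0.218]), 'orientation': array([-3.14 , -0.   ,  2.671]), 'force': array([-0.635,  0.21 , -0.056]), 'torque': array([0.058, 0.005, 0.015]), 'gripper_force': np.float64(0.0), 'finger_gap': np.float64(0.093)} 0.0188
side [ 0.41713292 -0.61043825  0.77255036] [ 0.16834732  0.75455403 -0.63427706]
top [0.46505805 0.09546422 1.15512621] [ 0.13308817  0.02713248 -0.99073274]
```

```bash
ls . pics
```

```text
.:
h.py
pics

pics:
s0.npz
s0.png
t0.npz
t0.png
```

View pics/s0.png

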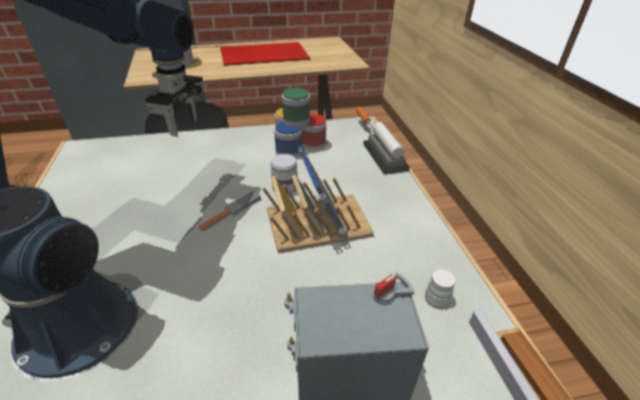

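View pics/t0.png

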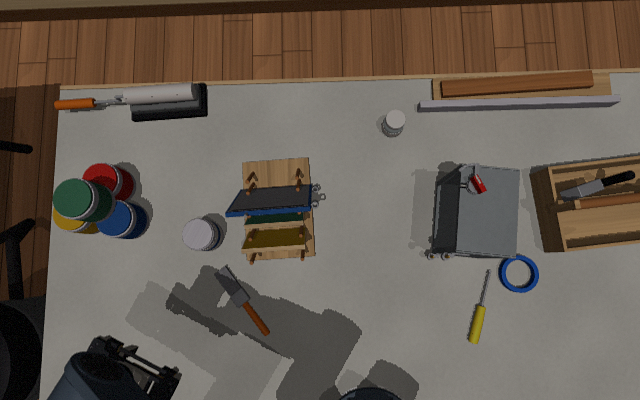

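The top view shows the door in the rack, top edge from (228,212) to (312,208), knuckles at the right near (320,195). The cabinet is at (440–518,165–258), with pins near (432–447,256) and the latch at (478,184). World x runs up the image and y to the left, so the door's y is roughly world +y both in the rack and when hung open.

```bash
python3 - <<'E'
from h import *
np.set_printoptions(precision=4,suppress=True)
for t in('s0','t0'):
    p,d,m=load(t); C=cloud(d,m); h=cv2.cvtColor(p,cv2.COLOR_BGR2HSV)
    # door
    reg=(C[...,2]>.06)&(C[...,2]<.30)&(d>0)
    if t=='t0':
        cr=C[150:270,200:340]; ok=reg[150:270,200:340]
        cv2.imwrite('pics/tc.png',np.hstack([cv2.resize(p[150:260,210:340],None,fx=3,fy=3,interpolation=cv2.INTER_CUBIC),cv2.resize(p[150:270,400:530],(390,330),interpolation=cv2.INTER_CUBIC)]))
        for v in range(184,220,3): print(v,[tuple(np.round(C[v,u],3)) for u in (240,270,300)])
        print('knuck',[ (v,u,C[v,u]) for v in (186,194,200) for u in (314,318,322)])
        # cabinet top
        k=(np.abs(C[...,2]-.24)<.006)&(C[...,1]<-.05); k[:, :400]=0;k[:,535:]=0
        k=cv2.morphologyEx(k.astype(np.uint8),cv2.MORPH_OPEN,np.ones((7,7)))
        q=C[k>0]; print('cab',len(q),q[:,2].mean(),cv2.minAreaRect((q[:,:2]*1000).astype(np.float32)),q.min(0),q.max(0))
        k=(C[...,2]>.255)&(C[...,2]<.30); k[:, :400]=0;k[:,535:]=0
        print('latch',C[k].mean(0),k.sum())
        for v in range(244,262,2): print(v,[tuple(np.round(C[v,u],3)) for u in range(424,454,3)])
E
```

```text
184 [(np.float64(0.682), np.float64(0.349), np.float64(0.001)), (np.float64(0.677), np.float64(0.26), np.float64(0.019)), (np.float64(0.674), np.float64(0.175), np.float64(0.023))]
187 [(np.float64(0.674), np.float64(0.349), np.float64(0.002)), (np.float64(0.665), np.float64(0.257), np.float64(0.036)), (np.float64(0.659), np.float64(0.172), np.float64(0.058))]
190 [(np.float64(0.659), np.float64(0.342), np.float64(0.034)), (np.float64(0.653), np.float64(0.254), np.float64(0.059)), (np.float64(0.647), np.float64(0.171), np.float64(0.083))]
193 [(np.float64(0.645), np.float64(0.333), np.float64(0.071)), (np.float64(0.64), np.float64(0.25), np.float64(0.09)), (np.float64(0.635), np.float64(0.169), np.float64(0.11))]
196 [(np.float64(0.632), np.float64(0.327), np.float64(0.098)), (np.float64(0.627), np.float64(0.246), np.float64(0.118)), (np.float64(0.623), np.float64(0.168), np.float64(0.132))]
199 [(np.float64(0.621), np.float64(0.322), np.float64(0.122)), (np.float64(0.616), np.float64(0.242), np.float64(0.14)), (np.float64(0.612), np.float64(0.166), np.float64(0.159))]
202 [(np.float
[... 6430 characters left out ...]
float64(-0.176), np.float64(0.194)), (np.float64(0.461), np.float64(-0.239), np.float64(0.001))]
260 [(np.float64(0.457), np.float64(-0.166), np.float64(-0.006)), (np.float64(0.456), np.float64(-0.173), np.float64(0.001)), (np.float64(0.456), np.float64(-0.181), np.float64(0.002)), (np.float64(0.456), np.float64(-0.19), np.float64(-0.002)), (np.float64(0.456), np.float64(-0.197), np.float64(0.0)), (np.float64(0.456), np.float64(-0.205), np.float64(0.001)), (np.float64(0.456), np.float64(-0.214), np.float64(0.001)), (np.float64(0.456), np.float64(-0.222), np.float64(0.002)), (np.float64(0.455), np.float64(-0.229), np.float64(0.004)), (np.float64(0.455), np.float64(-0.238), np.float64(0.002))]
```

View pics/tc.png

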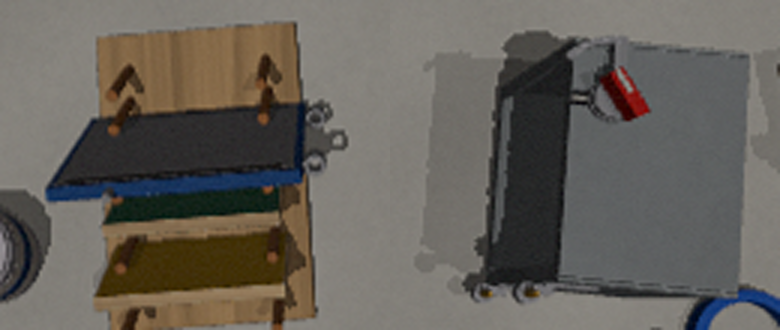

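```bash
python3 - <<'E'
from h import *
np.set_printoptions(precision=4,suppress=True)
p,d,m=load('t0'); C=cloud(d,m)
# cabinet
k=(np.abs(C[...,2]-.24)<.006)&(C[...,1]<-.05); k[:, :400]=0;k[:,535:]=0
k=cv2.morphologyEx(k.astype(np.uint8),cv2.MORPH_OPEN,np.ones((7,7)))
q=C[k>0]; print('cabbox',cv2.boxPoints(cv2.minAreaRect((q[:,:2]*1000).astype(np.float32))))
# door face
k=np.zeros(d.shape,bool); k[188:206,245:300]=1
q=C[k]; q=q[(q[:,2]>.05)]
for _ in range(3):
    c=q.mean(0); n=np.linalg.svd(q-c)[2][2]; e=(q-c)@n; q=q[abs(e)<.004]
n*=np.sign(n[2]); print('n',n,'c',c,len(q),'tilt',np.degrees(np.arcsin(n[2])),'yaw',np.degrees(np.arctan2(n[1],n[0])))
x=n; y=np.cross([0,0,1],x);y/=np.linalg.norm(y); z=np.cross(x,y)
for t in('t0','s0'):
    p,d,m=load(t); C=cloud(d,m); Q=(C-c)@np.stack([x,y,z],1)
    k=(np.abs(Q[...,0]+.006)<.01)&(d>0)&(np.abs(Q[...,1])<.2)&(np.abs(Q[...,2])<.2)&(C[...,2]>.03)
    G=np.histogram2d(Q[k][:,2],Q[k][:,1],bins=[np.arange(-.2,.2,.01),np.arange(-.2,.2,.01)])[0]
    print(t)
    for i in range(len(G)-1,-1,-1):
        if G[i].sum(): print('%.2f '%(-.2+.01*i)+''.join('.' if g==0 else ('+' if g<3 else '#') for g in G[i]))
    print('q range', np.percentile(Q[k],[1,99],axis=0))
print(y,z)
E
```

```text
cabbox [[ 458.9751 -309.9874]
 [ 657.4901 -334.9068]
 [ 673.9292 -203.9486]
 [ 475.4142 -179.0292]]
n [0.9075 0.0471 0.4173] c [0.6253 0.2403 0.1219] 249 tilt 24.666711984021322 yaw 2.969133448839421
t0
0.12 ........................+#.............
0.11 ........................##.............
0.10 ..........####################.........
0.09 ..........####################+........
0.08 ..........####################.........
0.07 ........######################.........
0.06 ........######################.........
0.05 ........+#####################.........
0.04 ..........####################.........
0.03 ..........####################.........
0.02 ..........####################.........
0.01 ..........###########+########.........
0.00 ..........####################.........
-0.01 ..........###########+########.........
-0.02 ..........+#+#################.........
-0.03 ..........########+#+####+####+........
-0.04 ..........####################.........
-0.05 ..........###+##############+#.........
-0.06 ........++###.#+##########++#++........
-0.07 ........###+#+############++##
[... 719 characters left out ...]
.....##..++...+++...++.............
0.01 .........##++...++...+++....++.........
0.00 .........##..+++...++.....++...........
-0.01 .........##.++....++...+++.............
-0.02 .........+#+++.+++...+++..+.++.........
-0.03 .........##.+##....+++....#+...........
-0.04 .........##+#+....++...+.+#............
-0.05 .........##.++++++...++.+.#.++.........
-0.06 ........+##.++....++++....#+...........
-0.07 .......+###++#...++....++++............
-0.08 .......+#++.+++++.....+...+..+.........
-0.09 ........#+..+#.....+++.+.++++..........
-0.10 ............+++++++...+.+++............
q range [[-0.0157 -0.1198 -0.0929]
 [ 0.0034  0.0918  0.1169]]
[-0.0518  0.9987  0.    ] [-0.4168 -0.0216  0.9088]
```

```bash
cat >> h.py <<'E'
from scipy.spatial.transform import Rotation as Ro
np.set_printoptions(precision=4,suppress=True)
def Rcur():
    s=sensors.observe(); return np.array(s['tcp_pos']),Ro.from_euler('xyz',s['orientation'])
def doorR(yaw,tilt):  # yaw, tilt deg: columns door axes; tilt 25 = leaning to -x
    return Ro.from_euler('z',yaw,degrees=True)*Ro.from_euler('y',-tilt,degrees=True)
F=Ro.from_matrix(np.array([[0,1,0],[1,0,0],[0,0,-1]]).T) # tool x=door y, tool y=door x, tool z=-door z
def plan(pos,Rt):
    p,R=Rcur(); rv=(Rt*R.inv()).as_rotvec(degrees=True)
    print('TOTAL units t',(np.array(pos)-p)/.04,'r',rv/8, '| mm',(np.array(pos)-p)*1000,'deg',rv)
E
python3 - <<'E'
from h import *
c=np.array([.6253,.2403,.1219]); D=doorR(2.97,24.7); A=D.as_matrix()
top=c+A@[-.006,0,.103]; print(A,top)
g=top-A[:,2]*.025; print('grasp',g)
plan(g+A[:,2]*.11,D*F)
R=Rcur()[1].as_matrix(); m=vision.camera_model('wrist'); Rc=cv2.Rodrigues(np.array(m['rvec'],float))[0]
pc=-Rc.T@np.array(m['tvec']).ravel(); print('wristcam in tool',R.T@(pc-Rcur()[0]),R.T@Rc[2], m['fx'])
E
```

```text
[[ 0.9073 -0.0518 -0.4173]
 [ 0.0471  0.9987 -0.0217]
 [ 0.4179  0.      0.9085]] [0.5769 0.2378 0.213 ]
grasp [0.5873 0.2383 0.1903]
TOTAL units t [ 7.3029 -6.349   1.8009] r [ 1.7636 -2.7174 -7.3853] | mm [ 292.1155 -253.9583   72.0354] deg [ 14.109  -21.7396 -59.0821]
wristcam in tool [ 0.0789  0.0003 -0.1663] [-0.2833  0.0007  0.959 ] 335.7042137000151
```

Emit:
servo_tool(commands=[{"tx":0.73,"ty":-0.635,"tz":0.18,"rx":0.176,"ry":-0.272,"rz":-0.739,"jaw":0.2},{"tx":0.73,"ty":-0.635,"tz":0.18,"rx":0.176,"ry":-0.272,"rz":-0.739,"jaw":0.2},{"tx":0.73,"ty":-0.635,"tz":0.18,"rx":0.176,"ry":-0.272,"rz":-0.739,"jaw":0.2},{"tx":0.73,"ty":-0.635,"tz":0.18,"rx":0.176,"ry":-0.272,"rz":-0.739,"jaw":0.2},{"tx":0.73,"ty":-0.635,"tz":0.18,"rx":0.176,"ry":-0.272,"rz":-0.739,"jaw":0.2},{"tx":0.73,"ty":-0.635,"tz":0.18,"rx":0.176,"ry":-0.272,"rz":-0.739,"jaw":0.2},{"tx":0.73,"ty":-0.635,"tz":0.18,"rx":0.176,"ry":-0.272,"rz":-0.739,"jaw":0.2},{"tx":0.73,"ty":-0.635,"tz":0.18,"rx":0.176,"ry":-0.272,"rz":-0.739,"jaw":0.2}])

```text
time: 0.9
tcp_pos: [0.484, 0.2856, 0.2764]
orientation: [2.79, 0.037, 1.826]
force: [0.3, 0.7, 0.4]
finger_gap: 0.0557
gripper_force: 0.0
```

Emit:
servo_tool(commands=[{"tx":0.73,"ty":-0.635,"tz":0.18,"rx":0.176,"ry":-0.272,"rz":-0.739,"jaw":0.2},{"tx":0.73,"ty":-0.635,"tz":0.18,"rx":0.176,"ry":-0.272,"rz":-0.739,"jaw":0.2},{"jaw":0.2},{"jaw":0.2},{"jaw":0.2},{"jaw":0.2},{"jaw":0.2},{"jaw":0.2}])

```text
validation failed for argument at $.co...
```

```bash
python3 - <<'E'
from h import *
c=np.array([.6253,.2403,.1219]); D=doorR(2.97,24.7); A=D.as_matrix()
g=c+A@[-.006,0,.078]
plan(g,D*F)
p,d,m=snap('wrist','w1'); C=cloud(d,m); Q=(C-c)@A
k=(d>0)&(abs(Q[...,1])<.13)&(Q[...,2]>.085)&(abs(Q[...,0]+.006)<.025)&(Q[...,2]<.15)
q=Q[k]; print(len(q))
for a in np.arange(-.1,.11,.02):
    s=q[abs(q[:,1]-a)<.01]
    if len(s)>5: print('%.2f'%a,len(s),np.percentile(s[:,0],[2,98]),np.percentile(s[:,2],[5,50,95]))
e=q[(q[:,2]>.095)&(q[:,2]<.11)]; print('y range',np.percentile(e[:,1],[.5,99.5]))
E
```

```text
TOTAL units t [ 2.5838 -1.1814 -2.1544] r [ 0.3487 -0.5266 -1.4416] | mm [103.3531 -47.2554 -86.1779] deg [  2.7895  -4.2125 -11.5325]
2459
-0.10 116 [-0.0141 -0.0027] [0.0906 0.1016 0.1029]
-0.08 280 [-0.0141 -0.0027] [0.0929 0.1017 0.1028]
-0.06 23 [-0.0119 -0.0026] [0.1012 0.102  0.1029]
-0.04 36 [-0.0143 -0.009 ] [0.0865 0.0949 0.1021]
-0.02 347 [-0.0143 -0.0028] [0.09   0.1018 0.103 ]
0.00 189 [-0.0143 -0.0057] [0.0878 0.1015 0.1028]
0.04 216 [-0.0143 -0.003 ] [0.0884 0.1015 0.1208]
0.06 506 [-0.0143 -0.0029] [0.0901 0.1022 0.121 ]
0.08 450 [-0.0143 -0.0028] [0.0892 0.1018 0.103 ]
0.10 295 [-0.0144 -0.003 ] [0.0882 0.1017 0.103 ]
y range [-0.0968  0.1012]
```

View pics/w1.png

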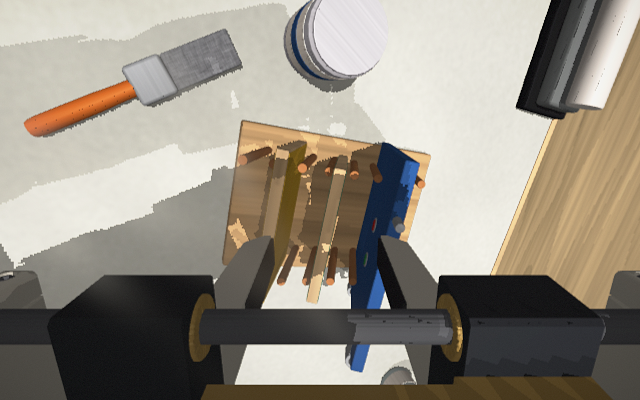

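The wrist view shows the blue door edge from (395,150) to (360,350) with the stud at (398,228), lying between the jaws. The second call was refused, so I'll use complete rows from here.

Emit:
servo_tool(commands=[{"tx":0.53,"ty":-0.39,"tz":-0.05,"rx":0.116,"ry":-0.176,"rz":-0.48,"jaw":0.2},{"tx":0.53,"ty":-0.39,"tz":-0.05,"rx":0.116,"ry":-0.176,"rz":-0.48,"jaw":0.2},{"tx":0.53,"ty":-0.39,"tz":-0.05,"rx":0.116,"ry":-0.176,"rz":-0.48,"jaw":0.2},{"tx":0,"ty":0,"tz":0,"rx":0,"ry":0,"rz":0,"jaw":0.2},{"tx":0,"ty":0,"tz":0,"rx":0,"ry":0,"rz":0,"jaw":0.2},{"tx":0,"ty":0,"tz":0,"rx":0,"ry":0,"rz":0,"jaw":0.2},{"tx":0,"ty":0,"tz":0,"rx":0,"ry":0,"rz":0,"jaw":0.2},{"tx":0,"ty":0,"tz":0,"rx":0,"ry":0,"rz":0,"jaw":0.2}])

```text
time: 1.75
tcp_pos: [0.5463, 0.2406, 0.2704]
orientation: [2.712, 0.001, 1.628]
force: [-0.8, -0.3, 0.6]
finger_gap: 0.0561
gripper_force: 0.0
```

```bash
python3 - <<'E'
from h import *
c=np.array([.6253,.2403,.1219]); D=doorR(2.97,24.7); A=D.as_matrix()
p,d,m=snap('wrist','w2'); C=cloud(d,m); Q=(C-c)@A
k=(d>0)&(abs(Q[...,1])<.13)&(Q[...,2]>.085)&(abs(Q[...,0]+.006)<.025)&(Q[...,2]<.15)
q=Q[k]; print(len(q))
for a in np.arange(-.1,.11,.02):
    s=q[abs(q[:,1]-a)<.01]
    if len(s)>5: print('%.2f'%a,len(s),np.percentile(s[:,0],[2,98]),np.percentile(s[:,2],[5,50,95]))
e=q[(q[:,2]>.095)&(q[:,2]<.11)]; print('y range',np.percentile(e[:,1],[.5,99.5]))
g=c+A@[-.008,.002,.077]; plan(g,D*F); print(A[:,2])
E
```

```text
4195
-0.08 119 [-0.014  -0.0019] [0.0963 0.1018 0.1027]
-0.06 364 [-0.014  -0.0013] [0.0996 0.1018 0.1029]
-0.04 402 [-0.014  -0.0015] [0.0938 0.1019 0.1029]
-0.02 411 [-0.0141 -0.0018] [0.0966 0.102  0.103 ]
0.00 439 [-0.014 -0.002] [0.0993 0.102  0.103 ]
0.02 480 [-0.014  -0.0015] [0.094  0.1019 0.103 ]
0.04 454 [-0.014  -0.0019] [0.0966 0.102  0.1202]
0.06 596 [-0.014  -0.0015] [0.0993 0.1022 0.1213]
0.08 584 [-0.014  -0.0017] [0.1004 0.1019 0.103 ]
0.10 346 [-0.014  -0.0021] [0.1004 0.1019 0.1032]
y range [-0.0757  0.1006]
TOTAL units t [ 0.9861 -0.0077 -2.0468] r [ 0.0073 -0.0071 -0.0393] | mm [ 39.4448  -0.307  -81.8716] deg [ 0.0584 -0.057  -0.3147]
[-0.4173 -0.0217  0.9085]
```

Emit:
servo_tool(commands=[{"tx":0.33,"ty":0,"tz":-0.685,"rx":0,"ry":0,"rz":-0.02,"jaw":0.2},{"tx":0.33,"ty":0,"tz":-0.685,"rx":0,"ry":0,"rz":-0.02,"jaw":0.2},{"tx":0.326,"ty":-0.01,"tz":-0.677,"rx":0,"ry":0,"rz":0,"jaw":0.2},{"tx":0,"ty":0,"tz":0,"rx":0,"ry":0,"rz":0,"jaw":-0.3},{"tx":0,"ty":0,"tz":0,"rx":0,"ry":0,"rz":0,"jaw":-1},{"tx":0,"ty":0,"tz":0,"rx":0,"ry":0,"rz":0,"jaw":-1},{"tx":0,"ty":0,"tz":0,"rx":0,"ry":0,"rz":0,"jaw":-1},{"tx":0,"ty":0,"tz":0,"rx":0,"ry":0,"rz":0,"jaw":-1}], squeeze=45)

```text
time: 2.6
tcp_pos: [0.5862, 0.24, 0.1896]
orientation: [2.71, 0.0, 1.622]
force: [0.2, 0.2, 0.3]
finger_gap: 0.0206
gripper_force: 0.0
```

Emit:
servo_tool(commands=[{"tx":0,"ty":0,"tz":0,"rx":0,"ry":0,"rz":0,"jaw":-1},{"tx":0,"ty":0,"tz":0,"rx":0,"ry":0,"rz":0,"jaw":-1},{"tx":0,"ty":0,"tz":0,"rx":0,"ry":0,"rz":0,"jaw":-1},{"tx":-0.042,"ty":-0.002,"tz":0.091,"rx":0,"ry":0,"rz":0,"jaw":-1},{"tx":-0.084,"ty":-0.004,"tz":0.182,"rx":0,"ry":0,"rz":0,"jaw":-1},{"tx":-0.125,"ty":-0.006,"tz":0.273,"rx":0,"ry":0,"rz":0,"jaw":-1},{"tx":-0.125,"ty":-0.006,"tz":0.273,"rx":0,"ry":0,"rz":0,"jaw":-1},{"tx":-0.125,"ty":-0.006,"tz":0.273,"rx":0,"ry":0,"rz":0,"jaw":-1}])

```text
time: 3.4
tcp_pos: [0.5654, 0.2387, 0.233]
orientation: [2.712, 0.001, 1.622]
force: [2.8, -0.8, -4.9]
finger_gap: 0.012
gripper_force: 45.0
```

Emit:
servo_tool(commands=[{"tx":-0.146,"ty":-0.008,"tz":0.318,"rx":0,"ry":0,"rz":0,"jaw":-1},{"tx":-0.146,"ty":-0.008,"tz":0.318,"rx":0,"ry":0,"rz":0,"jaw":-1},{"tx":-0.146,"ty":-0.008,"tz":0.318,"rx":0,"ry":0,"rz":0,"jaw":-1},{"tx":-0.146,"ty":-0.008,"tz":0.318,"rx":0,"ry":0,"rz":0,"jaw":-1},{"tx":-0.146,"ty":-0.008,"tz":0.318,"rx":0,"ry":0,"rz":0,"jaw":-1},{"tx":-0.146,"ty":-0.008,"tz":0.318,"rx":0,"ry":0,"rz":0,"jaw":-1},{"tx":-0.146,"ty":-0.008,"tz":0.318,"rx":0,"ry":0,"rz":0,"jaw":-1},{"tx":-0.146,"ty":-0.008,"tz":0.318,"rx":0,"ry":0,"rz":0,"jaw":-1}])

```text
time: 4.2
tcp_pos: [0.5187, 0.2362, 0.3348]
orientation: [2.712, 0.001, 1.622]
force: [0.4, -0.3, -5.0]
finger_gap: 0.012
gripper_force: 45.0
```

```bash
python3 - <<'E'
from h import *
plan([.4795,-.02,.345],doorR(-7,0)*F)
E
```

```text
TOTAL units t [-0.9804 -6.4045  0.2548] r [ 0.1166  3.0794 -1.2207] | mm [ -39.2162 -256.1812   10.192 ] deg [ 0.9324 24.6355 -9.7658]
```

Emit:
servo_tool(commands=[{"tx":-0.06,"ty":-0.15,"tz":0.4,"rx":0,"ry":0,"rz":0,"jaw":-1},{"tx":-0.06,"ty":-0.3,"tz":0.1,"rx":0.016,"ry":0.44,"rz":-0.174,"jaw":-1},{"tx":-0.06,"ty":-0.45,"tz":0,"rx":0.016,"ry":0.44,"rz":-0.174,"jaw":-1},{"tx":-0.06,"ty":-0.5,"tz":0,"rx":0.016,"ry":0.44,"rz":-0.174,"jaw":-1},{"tx":-0.06,"ty":-0.5,"tz":0,"rx":0.016,"ry":0.44,"rz":-0.174,"jaw":-1},{"tx":-0.06,"ty":-0.5,"tz":0,"rx":0.016,"ry":0.44,"rz":-0.174,"jaw":-1},{"tx":-0.06,"ty":-0.5,"tz":0,"rx":0.016,"ry":0.44,"rz":-0.174,"jaw":-1},{"tx":-0.06,"ty":-0.5,"tz":0,"rx":0.016,"ry":0.44,"rz":-0.174,"jaw":-1}])

```text
time: 5.0
tcp_pos: [0.5, 0.0995, 0.3547]
orientation: [-3.141, 0.0, 1.449]
force: [0.1, 0.4, -5.3]
finger_gap: 0.0116
gripper_force: 45.0
```

Emit:
servo_tool(commands=[{"tx":-0.06,"ty":-0.5,"tz":0,"rx":0,"ry":0,"rz":0,"jaw":-1},{"tx":-0.06,"ty":-0.5,"tz":0,"rx":0,"ry":0,"rz":0,"jaw":-1},{"tx":-0.06,"ty":-0.5,"tz":0,"rx":0,"ry":0,"rz":0,"jaw":-1},{"tx":-0.06,"ty":-0.5,"tz":-0.05,"rx":0,"ry":0,"rz":0,"jaw":-1},{"tx":-0.06,"ty":-0.5,"tz":-0.1,"rx":0,"ry":0,"rz":0,"jaw":-1},{"tx":-0.06,"ty":-0.3,"tz":-0.1,"rx":0,"ry":0,"rz":0,"jaw":-1},{"tx":-0.06,"ty":-0.15,"tz":0,"rx":0,"ry":0,"rz":0,"jaw":-1},{"tx":-0.06,"ty":-0.05,"tz":0,"rx":0,"ry":0,"rz":0,"jaw":-1}])

```text
time: 5.8
tcp_pos: [0.4808, -0.0199, 0.344]
orientation: [3.141, 0.0, 1.449]
force: [-0.1, 0.1, -5.4]
finger_gap: 0.0117
gripper_force: 45.0
```

```bash
python3 - <<'E'
from h import *
p,R=Rcur(); print(p)
D=R*F.inv(); A=D.as_matrix(); print(A)
mid=p-A[:,2]*.08
for n in('side','top','wrist'):
    im,d,m=snap(n,n[0]+'3'); C=cloud(d,m); Q=(C-mid)@A
    k=(d>0)&(np.abs(Q[...,0])<.03)&(np.abs(Q[...,1])<.13)&(Q[...,2]<.13)&(Q[...,2]>-.12)&(C[...,1]>-.16)
    q=Q[k]; print(n,len(q),np.percentile(q,[1,50,99],axis=0))
    for a in (-.11,-.09,0,.09):
        s=q[abs(q[:,1]-a)<.008]
        for zz in (-.09,-.05,.05,.09):
            t=s[abs(s[:,2]-zz)<.015]
            if len(t)>5: print(a,zz,len(t),np.percentile(t[:,0],[3,50,97]))
    if n=='top':
        # pin
        k=(C[...,2]>.205)&(C[...,2]<.225)&(abs(C[...,0]-.466)<.015)&(abs(C[...,1]+.169)<.015); print('pin tip',C[k].mean(0),k.sum(),C[k].min(0),C[k].max(0))
E
```

```text
[ 0.4808 -0.0199  0.344 ]
[[ 0.9926  0.1217 -0.0004]
 [-0.1217  0.9926  0.0005]
 [ 0.0004 -0.0005  1.    ]]
side 1441 [[-0.0217 -0.1207 -0.0905]
 [-0.0011 -0.0745  0.0948]
 [ 0.0181  0.0797  0.1284]]
-0.11 -0.09 7 [-0.009  -0.004   0.0058]
-0.11 -0.05 56 [-0.0084 -0.0021  0.0067]
-0.11 0.05 13 [-0.01   -0.0067  0.0068]
-0.11 0.09 66 [-0.0092 -0.0017  0.0056]
-0.09 0.09 52 [-0.0064  0.0003  0.0051]
0 0.09 34 [-0.0076 -0.002   0.0035]
0.09 0.09 11 [-0.0072 -0.0012  0.0028]
top 256 [[-0.0051  0.0389 -0.0922]
 [-0.0015  0.0734  0.1039]
 [ 0.0075  0.0999  0.1238]]
0.09 0.09 40 [-0.0051  0.0015  0.0066]<stdin>:16: RuntimeWarning: Mean of empty slice.
  ret = um.true_divide(
Traceback (most recent call last):
ValueError: zero-size array to reduction operation minimum which has no identity
```

```bash
python3 - <<'E'
from h import *
im,d,m=snap('wrist','w3')
a=cv2.imread('pics/s3.png'); m=vision.camera_model('side')
print(m['fx'], cv2.projectPoints(np.array([[.466,-.169,.217],[.466,-.169,.077],[.467,-.129,.324],[.467,-.129,.184]]),np.array(m['rvec'],float),np.array(m['tvec'],float),np.array([[m['fx'],0,m['cx']],[0,m['fy'],m['cy']],[0,0,1.]]),None)[0].reshape(-1,2))
c=cv2.resize(a[190:370,250:350],None,fx=3.2,fy=3.2,interpolation=cv2.INTER_CUBIC)
w=cv2.resize(im,(470,294))
o=np.zeros((576,800,3),np.uint8); o[:,:320]=c[:576,:320]; o[:294,325:795]=w; cv2.imwrite('pics/c3.png',o)
for t in ('s0','s3','t0'):
    p,d,mm=load(t); C=cloud(d,mm)
    for zl,zh in ((.200,.222),(.186,.199),(.060,.085)):
        k=(C[...,2]>zl)&(C[...,2]<zh)&(abs(C[...,0]-.466)<.015)&(abs(C[...,1]+.167)<.015)&(d>0)
        if k.any(): print(t,zl,k.sum(),C[k].mean(0),C[k].min(0),C[k].max(0))
E
```

```text
387.72404456537265 [[289.5118 290.9515]
 [291.5678 335.16  ]
 [284.748  232.0102]
 [287.4754 285.4707]]
s0 0.2 29 [ 0.4632 -0.1745  0.2092] [ 0.4603 -0.1767  0.2009] [ 0.4662 -0.1714  0.218 ]
s0 0.186 66 [ 0.4625 -0.1749  0.1927] [ 0.4545 -0.1819  0.186 ] [ 0.4718 -0.1645  0.1987]
s0 0.06 23 [ 0.4629 -0.1745  0.0687] [ 0.4596 -0.1771  0.0601] [ 0.4663 -0.1718  0.0776]
s3 0.2 29 [ 0.4631 -0.1745  0.2092] [ 0.4602 -0.1767  0.2003] [ 0.4664 -0.1707  0.2175]
s3 0.186 66 [ 0.4623 -0.1749  0.1928] [ 0.4544 -0.182   0.1865] [ 0.4718 -0.1651  0.199 ]
s3 0.06 22 [ 0.4629 -0.174   0.0685] [ 0.4597 -0.1761  0.06  ] [ 0.4662 -0.171   0.0791]
t0 0.2 19 [ 0.4702 -0.1729  0.2113] [ 0.4638 -0.1813  0.2003] [ 0.4795 -0.167   0.2207]
t0 0.186 49 [ 0.4678 -0.1716  0.1928] [ 0.4593 -0.1817  0.1871] [ 0.4798 -0.1616  0.1988]
t0 0.06 16 [ 0.4713 -0.1735  0.0711] [ 0.4644 -0.181   0.0606] [ 0.4799 -0.1665  0.0842]
```

View pics/c3.png

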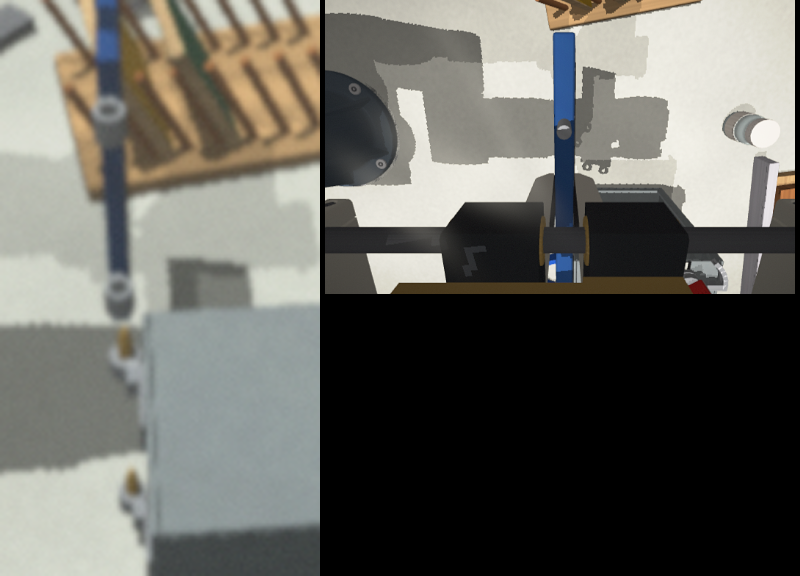

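```bash
python3 - <<'E'
from h import *
p,d,m=load('s3'); C=cloud(d,m)
print('expected FK (.4674,-.1291)')
for zt in (.344,.204,.193,.053):
  y0=-.129 if zt>.2 else -.172
  for w in (.004,.007):
    k=(abs(C[...,2]-zt)<w)&(abs(C[...,0]-.465)<.016)&(abs(C[...,1]-y0)<.016)&(d>0)
    q=C[k]; lo,hi=np.percentile(q,[2,98],axis=0); print(zt,w,k.sum(),(lo+hi)/2,hi-lo)
E
```

```text
expected FK (.4674,-.1291)
0.344 0.004 87 [ 0.4656 -0.1284  0.344 ] [0.0156 0.022  0.0071]
0.344 0.007 120 [ 0.4658 -0.1283  0.3438] [0.0163 0.0223 0.013 ]
0.204 0.004 70 [ 0.466  -0.1296  0.2039] [0.0154 0.0213 0.0073]
0.204 0.007 85 [ 0.4659 -0.1294  0.2039] [0.0154 0.0208 0.0127]
0.193 0.004 67 [ 0.4631 -0.1767  0.1929] [0.0162 0.0201 0.006 ]
0.193 0.007 82 [ 0.463  -0.1768  0.1928] [0.0167 0.0199 0.0124]
0.053 0.004 58 [ 0.4637 -0.177   0.053 ] [0.0164 0.0207 0.0061]
0.053 0.007 68 [ 0.4635 -0.1772  0.0524] [0.0167 0.0204 0.0113]
```

Emit:
servo_tool(commands=[{"tx":0,"ty":0,"tz":-0.5,"rx":0,"ry":0,"rz":0,"jaw":-1},{"tx":0,"ty":0,"tz":-0.6,"rx":0,"ry":0,"rz":0,"jaw":-1},{"tx":-0.03,"ty":0,"tz":-0.5,"rx":0,"ry":0,"rz":0,"jaw":-1},{"tx":-0.03,"ty":-0.3,"tz":-0.25,"rx":0,"ry":0,"rz":0,"jaw":-1},{"tx":0,"ty":-0.3,"tz":0,"rx":0,"ry":0,"rz":0,"jaw":-1},{"tx":0,"ty":-0.25,"tz":0,"rx":0,"ry":0,"rz":0,"jaw":-1},{"tx":0,"ty":-0.175,"tz":0,"rx":0,"ry":0,"rz":0,"jaw":-1},{"tx":0,"ty":0,"tz":0,"rx":0,"ry":0,"rz":0,"jaw":-1}])

```text
time: 6.75
tcp_pos: [0.4789, -0.0618, 0.2706]
orientation: [3.14, 0.001, 1.448]
force: [1.0, 0.0, -5.3]
finger_gap: 0.0118
gripper_force: 45.0
```

```bash
python3 - <<'E'
from h import *
P,R=Rcur(); A=(R*F.inv()).as_matrix(); print(P,A[:,1],'knuckle bottom FK',P+A@[0,-.11,-.02])
p,d,m=snap('side','s4'); C=cloud(d,m)
cv2.imwrite('pics/c4.png',cv2.resize(p[230:360,255:325],None,fx=4.5,fy=4.5,interpolation=cv2.INTER_CUBIC))
k0=P+A@[0,-.11,0]; h=.27-P[2]
for zt in (k0[2],k0[2]-.14,k0[2]-.01,k0[2]-.15):
    k=(abs(C[...,2]-zt)<.006)&(abs(C[...,0]-.464)<.012)&(abs(C[...,1]+.176)<.014)&(d>0)
    q=C[k]; lo,hi=np.percentile(q,[2,98],axis=0); print(zt,k.sum(),(lo+hi)/2,lo,hi)
E
```

```text
[ 0.4789 -0.0618  0.2706] [ 0.1226  0.9925 -0.0007] knuckle bottom FK [ 0.4655 -0.171   0.2507]
0.27066340436274355 88 [ 0.4635 -0.1716  0.2705] [ 0.4558 -0.1809  0.265 ] [ 0.4712 -0.1623  0.276 ]
0.13066340436274354 63 [ 0.4635 -0.1718  0.1304] [ 0.4562 -0.1815  0.1253] [ 0.4709 -0.1622  0.1354]
0.26066340436274354 66 [ 0.464  -0.1742  0.2612] [ 0.4553 -0.182   0.2559] [ 0.4727 -0.1664  0.2664]
0.12066340436274356 41 [ 0.4623 -0.1732  0.1208] [ 0.4556 -0.1812  0.1155] [ 0.469  -0.1652  0.1261]
```

View pics/c4.png

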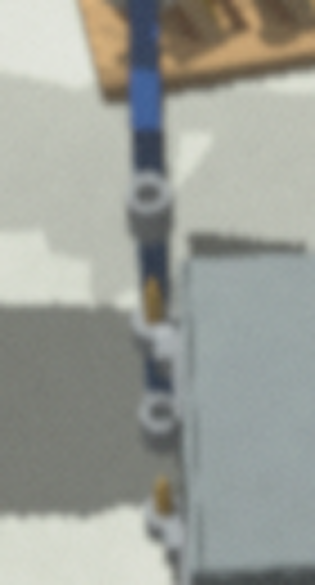

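The side crop shows the upper knuckle at (148,195) directly above the brass pin tip (152,285), and the lower knuckle at (158,410) above its pin (163,485). Both are aligned to about 1 mm, so I'm lowering gently.

Emit:
servo_tool(commands=[{"tx":0,"ty":0,"tz":-0.25,"rx":0,"ry":0,"rz":0,"jaw":-1},{"tx":0,"ty":0,"tz":-0.25,"rx":0,"ry":0,"rz":0,"jaw":-1},{"tx":0,"ty":0,"tz":-0.2,"rx":0,"ry":0,"rz":0,"jaw":-1},{"tx":0,"ty":0,"tz":-0.1,"rx":0,"ry":0,"rz":0,"jaw":-1},{"tx":0,"ty":0,"tz":-0.08,"rx":0,"ry":0,"rz":0,"jaw":-1},{"tx":0,"ty":0,"tz":-0.08,"rx":0,"ry":0,"rz":0,"jaw":-1},{"tx":0,"ty":0,"tz":-0.04,"rx":0,"ry":0,"rz":0,"jaw":-1},{"tx":0,"ty":0,"tz":0,"rx":0,"ry":0,"rz":0,"jaw":-1}])

```text
time: 7.6
tcp_pos: [0.4785, -0.0607, 0.2297]
orientation: [3.142, 0.001, 1.449]
force: [0.5, 0.6, -5.4]
finger_gap: 0.012
gripper_force: 45.0
```

Emit:
servo_tool(commands=[{"tx":0,"ty":0,"tz":-0.05,"rx":0,"ry":0,"rz":0,"jaw":-1},{"tx":0,"ty":0,"tz":-0.05,"rx":0,"ry":0,"rz":0,"jaw":-1},{"tx":0,"ty":0,"tz":-0.05,"rx":0,"ry":0,"rz":0,"jaw":-1},{"tx":0,"ty":0,"tz":-0.04,"rx":0,"ry":0,"rz":0,"jaw":-1},{"tx":0,"ty":0,"tz":-0.03,"rx":0,"ry":0,"rz":0,"jaw":-1},{"tx":0,"ty":0,"tz":-0.03,"rx":0,"ry":0,"rz":0,"jaw":-1},{"tx":0,"ty":0,"tz":-0.02,"rx":0,"ry":0,"rz":0,"jaw":-1},{"tx":0,"ty":0,"tz":0,"rx":0,"ry":0,"rz":0,"jaw":-1}])

```text
time: 8.4
tcp_pos: [0.4785, -0.0608, 0.2189]
orientation: [-3.142, 0.001, 1.449]
force: [0.6, -0.6, -4.1]
finger_gap: 0.0117
gripper_force: 45.0
```

Emit:
servo_tool(commands=[{"tx":0,"ty":0,"tz":-0.03,"rx":0,"ry":0,"rz":0,"jaw":-1},{"tx":0,"ty":0,"tz":-0.03,"rx":0,"ry":0,"rz":0,"jaw":-1},{"tx":0,"ty":0,"tz":-0.025,"rx":0,"ry":0,"rz":0,"jaw":-1},{"tx":0,"ty":0,"tz":-0.02,"rx":0,"ry":0,"rz":0,"jaw":-1},{"tx":0,"ty":0,"tz":-0.01,"rx":0,"ry":0,"rz":0,"jaw":-1},{"tx":0,"ty":0,"tz":-0.005,"rx":0,"ry":0,"rz":0,"jaw":-1},{"tx":0,"ty":0,"tz":0,"rx":0,"ry":0,"rz":0,"jaw":-1},{"tx":0,"ty":0,"tz":0,"rx":0,"ry":0,"rz":0,"jaw":-1}])

```text
time: 9.2
tcp_pos: [0.4785, -0.0608, 0.2142]
orientation: [3.141, 0.001, 1.449]
force: [1.5, -0.4, -4.7]
finger_gap: 0.0117
gripper_force: 45.0
```

Emit:
servo_tool(commands=[{"tx":0,"ty":0,"tz":-0.015,"rx":0,"ry":0,"rz":0,"jaw":-1},{"tx":0,"ty":0,"tz":-0.015,"rx":0,"ry":0,"rz":0,"jaw":-1},{"tx":0,"ty":0,"tz":-0.015,"rx":0,"ry":0,"rz":0,"jaw":-1},{"tx":0,"ty":0,"tz":0,"rx":0,"ry":0,"rz":0,"jaw":-1},{"tx":0,"ty":0,"tz":0,"rx":0,"ry":0,"rz":0,"jaw":-1},{"tx":0,"ty":0,"tz":0,"rx":0,"ry":0,"rz":0,"jaw":-1},{"tx":0,"ty":0,"tz":0,"rx":0,"ry":0,"rz":0,"jaw":-1},{"tx":0,"ty":0,"tz":0,"rx":0,"ry":0,"rz":0,"jaw":-1}])

```text
time: 10.0
tcp_pos: [0.4789, -0.0606, 0.2129]
orientation: [3.14, 0.0, 1.449]
force: [-0.9, 4.1, 5.4]
finger_gap: 0.0116
gripper_force: 45.0
```

Contact is felt at the expected seated height. Fingers at the door top would hit the cabinet top when shut, so I'll release, lift and push on the outer face.

Emit:
servo_tool(commands=[{"tx":0,"ty":0,"tz":0,"rx":0,"ry":0,"rz":0,"jaw":-0.4},{"tx":0,"ty":0,"tz":0,"rx":0,"ry":0,"rz":0,"jaw":-0.4},{"tx":0,"ty":0,"tz":0,"rx":0,"ry":0,"rz":0,"jaw":-0.4},{"tx":0,"ty":0,"tz":0.4,"rx":0,"ry":0,"rz":0,"jaw":-0.4},{"tx":0,"ty":0,"tz":0.6,"rx":0,"ry":0,"rz":0,"jaw":-0.4},{"tx":0,"ty":0,"tz":0.6,"rx":0,"ry":0,"rz":0,"jaw":-0.4},{"tx":0,"ty":0,"tz":0.2,"rx":0,"ry":0,"rz":0,"jaw":-0.4},{"tx":0,"ty":0,"tz":0,"rx":0,"ry":0,"rz":0,"jaw":-0.4}])

```text
time: 10.8
tcp_pos: [0.4788, -0.0609, 0.2848]
orientation: [3.14, 0.001, 1.449]
force: [-0.5, 0.4, -0.6]
finger_gap: 0.0278
gripper_force: 0.0
```

```bash
python3 - <<'E'
from h import *
P,R=Rcur(); print(P)
piv=np.array([.4655,-.1698,.133])
A=doorR(-7,0).as_matrix(); mid=piv+A@[0,.11,0]
for n in ('side','top','wrist'):
    p,d,m=snap(n,n[0]+'5'); C=cloud(d,m); Q=(C-mid)@A
    k=(d>0)&(abs(Q[...,0])<.02)&(abs(Q[...,1])<.09)&(Q[...,2]>.08)&(Q[...,2]<.115)
    q=Q[k]; print(n,len(q),np.percentile(q[:,2],[50,90,97]))
    for a in (-.08,-.04,0,.04,.08):
        s=q[(abs(q[:,1]-a)<.02)&(q[:,2]>.098)]
        if len(s)>4: print(a,len(s),np.percentile(s[:,0],[3,50,97]),np.median(s[:,2]))
    if n=='side':
        k=(d>0)&(abs(Q[...,0])<.011)&(abs(Q[...,1]+.112)<.011)&(Q[...,2]>.04)&(Q[...,2]<.11)
        q=C[k]; print('knuckle/pin z',np.percentile(q[:,2],[1,10,50,90,99]))
    if n=='top':
        k=(C[...,2]>.24)&(C[...,2]<.30)&(abs(C[...,0]-.62)<.08)&(abs(C[...,1]+.22)<.07)&(C[...,2]>.262); print('latch',k.sum(), C[k].mean(0) if k.any() else '')
E
```

```text
[ 0.4788 -0.0609  0.2848]
side 398 [0.1033 0.105  0.1061]
-0.08 80 [-0.0065 -0.0011  0.0044] 0.10412469367002634
-0.04 97 [-0.0075 -0.0017  0.0039] 0.10353893134353312
0 87 [-0.0073 -0.0015  0.0042] 0.1030164035046647
0.04 78 [-0.0068 -0.0014  0.0039] 0.1029591465820909
0.08 34 [-0.0063 -0.0017  0.0043] 0.10226903834777026
knuckle/pin z [0.1799 0.1903 0.2091 0.2154 0.231 ]
top 167 [0.1023 0.1044 0.1057]
0.04 74 [-0.0041  0.0013  0.0071] 0.10257101860804846
0.08 78 [-0.0042  0.0017  0.0071] 0.10234280712381466
latch 162 [ 0.6193 -0.2263  0.2765]
wrist 4173 [0.1032 0.1045 0.1051]
-0.08 141 [-0.0053 -0.0002  0.0056] 0.1045341573273369
-0.04 879 [-0.0052  0.0005  0.0061] 0.10416622626140479
0 1011 [-0.0057  0.0004  0.0059] 0.1034784638570708
0.04 994 [-0.0054  0.0003  0.006 ] 0.10299230992603432
0.08 959 [-0.0052  0.0003  0.0058] 0.10246283276810694
```

```bash
cat > arc.py <<'E'
from h import *
piv=np.array([.4655,-.1698])
def at(phi,d,r=.13): return piv+doorR(-7-phi,0).as_matrix()[:2,:2]@[-d,r]
E
python3 - <<'E'
from arc import *
s=sensors.observe(); print(s['qpos'],s['tcp_pos'],s['time'])
p0=np.array(s['tcp_pos'][:2]); print('to start',(at(0,.048)-p0)/.04)
print('to contact',(at(0,.024)-at(0,.048))/.04)
ph=[0,3]+list(range(9,88,6)); pts=[at(f,.024) for f in ph]
for i in range(1,len(ph)): print(ph[i],np.round((pts[i]-pts[i-1])/.04,3), -(ph[i]-ph[i-1])/8)
print(pts[-1])
E
```

```text
[-0.2226  0.1618  1.7355 -0.0006  1.2459 -0.1008] [ 0.4781 -0.0607  0.2831] 10.95
to start [-1.1088  0.644 ]
to contact [ 0.5955 -0.0731]
3 [0.173 0.006] -0.375
9 [ 0.346 -0.015] -0.75
15 [ 0.342 -0.051] -0.75
21 [ 0.335 -0.087] -0.75
27 [ 0.324 -0.121] -0.75
33 [ 0.309 -0.155] -0.75
39 [ 0.292 -0.186] -0.75
45 [ 0.271 -0.216] -0.75
51 [ 0.247 -0.243] -0.75
57 [ 0.22  -0.267] -0.75
63 [ 0.191 -0.289] -0.75
69 [ 0.16  -0.307] -0.75
75 [ 0.127 -0.322] -0.75
81 [ 0.092 -0.333] -0.75
87 [ 0.057 -0.341] -0.75
[ 0.5969 -0.1549]
```

Emit:
servo_tool(commands=[{"tx":-0.55,"ty":0.32,"tz":0,"rx":0,"ry":0,"rz":0,"jaw":-1},{"tx":-0.55,"ty":0.32,"tz":0,"rx":0,"ry":0,"rz":0,"jaw":-1},{"tx":0,"ty":0,"tz":-0.5,"rx":0,"ry":0,"rz":0,"jaw":-1},{"tx":0,"ty":0,"tz":-0.7,"rx":0,"ry":0,"rz":0,"jaw":-1},{"tx":0,"ty":0,"tz":-0.7,"rx":0,"ry":0,"rz":0,"jaw":-1},{"tx":0.2,"ty":-0.025,"tz":0,"rx":0,"ry":0,"rz":0,"jaw":-1},{"tx":0.2,"ty":-0.025,"tz":0,"rx":0,"ry":0,"rz":0,"jaw":-1},{"tx":0.2,"ty":-0.025,"tz":0,"rx":0,"ry":0,"rz":0,"jaw":-1}])

```text
time: 11.75
tcp_pos: [0.46, -0.0384, 0.2095]
orientation: [3.14, 0.001, 1.449]
force: [-2.8, 0.5, 0.3]
finger_gap: 0.0004
gripper_force: 2.3
```

Emit:
servo_tool(commands=[{"tx":0.173,"ty":0.006,"tz":0,"rx":0,"ry":0,"rz":-0.375,"jaw":-1},{"tx":0.346,"ty":-0.015,"tz":0,"rx":0,"ry":0,"rz":-0.75,"jaw":-1},{"tx":0.342,"ty":-0.051,"tz":0,"rx":0,"ry":0,"rz":-0.75,"jaw":-1},{"tx":0.335,"ty":-0.087,"tz":0,"rx":0,"ry":0,"rz":-0.75,"jaw":-1},{"tx":0.324,"ty":-0.121,"tz":0,"rx":0,"ry":0,"rz":-0.75,"jaw":-1},{"tx":0.309,"ty":-0.155,"tz":0,"rx":0,"ry":0,"rz":-0.75,"jaw":-1},{"tx":0.292,"ty":-0.186,"tz":0,"rx":0,"ry":0,"rz":-0.75,"jaw":-1},{"tx":0.135,"ty":-0.107,"tz":0,"rx":0,"ry":0,"rz":-0.375,"jaw":-1}])

```text
time: 12.55
tcp_pos: [0.5506, -0.0675, 0.2095]
orientation: [3.14, -0.001, 0.712]
force: [-0.5, 0.2, -0.3]
finger_gap: 0.0006
gripper_force: 0.0
```

```bash
cat > meas.py <<'E'
from arc import *
def doorangle(tag,names=('wrist','top')):
    for n in names:
        p,d,m=snap(n,tag+n[0]); C=cloud(d,m)
        k=(d>0)&(C[...,2]>.229)&(C[...,2]<.2385)&(np.hypot(C[...,0]-piv[0],C[...,1]-piv[1])<.215)&(p[...,0]>p[...,2].astype(int)+25)
        q=C[k][:,:2]
        if len(q)<20: print(n,'few',len(q)); continue
        c=np.median(q,0); vx=cv2.fitLine(q.astype(np.float32),cv2.DIST_HUBER,0,.01,.001).ravel(); v=vx[:2]*np.sign(vx[:2]@(c-piv)); print(n,len(q),'door y angle',np.degrees(np.arctan2(v[1],v[0])),'ctr angle',np.degrees(np.arctan2(*(c-piv)[::-1])),c)
E
python3 - <<'E'
from meas import *
print(Rcur()[0], sensors.observe()['force']); doorangle('m1')
E
```

```text
[ 0.5506 -0.0675  0.2095] [-0.4873  0.1906 -0.3489]
wrist 4545 door y angle 38.707372248068474 ctr angle 39.746213447170945 [ 0.6034 -0.0552]
top 89 door y angle 39.735101256291095 ctr angle 37.13452661208882 [ 0.5082 -0.1374]
```

Emit:
servo_tool(commands=[{"tx":0.136,"ty":-0.109,"tz":0,"rx":0,"ry":0,"rz":-0.375,"jaw":-1},{"tx":0.247,"ty":-0.243,"tz":0,"rx":0,"ry":0,"rz":-0.75,"jaw":-1},{"tx":0.22,"ty":-0.267,"tz":0,"rx":0,"ry":0,"rz":-0.75,"jaw":-1},{"tx":0.191,"ty":-0.289,"tz":0,"rx":0,"ry":0,"rz":-0.75,"jaw":-1},{"tx":0.16,"ty":-0.307,"tz":0,"rx":0,"ry":0,"rz":-0.75,"jaw":-1},{"tx":0.127,"ty":-0.322,"tz":0,"rx":0,"ry":0,"rz":-0.75,"jaw":-1},{"tx":0.047,"ty":-0.165,"tz":0,"rx":0,"ry":0,"rz":-0.375,"jaw":-1},{"tx":0.023,"ty":-0.084,"tz":0,"rx":0,"ry":0,"rz":-0.188,"jaw":-1}])

```text
time: 13.45
tcp_pos: [0.5952, -0.1387, 0.209]
orientation: [3.141, -0.0, 0.061]
force: [1.3, -0.4, -0.2]
finger_gap: 0.0003
gripper_force: 0.0
```

```bash
python3 - <<'E'
from meas import *
print(Rcur()[0], np.degrees(sensors.observe()['orientation'][2]),sensors.observe()['force']); doorangle('m2')
print('to 90.2', [(at(f,.0235)-Rcur()[0][:2])/.04 for f in (84,87,90.2)])
E
```

```text
[ 0.5952 -0.1387  0.209 ] 3.5086805981715448 [ 1.3321 -0.3961 -0.1864]
wrist 4702 door y angle 0.9875994725071114 ctr angle 2.4468740377520044 [ 0.6451 -0.1621]
top few 0
to 90.2 [array([ 0.0232, -0.2557]), array([ 0.0465, -0.427 ]), array([ 0.0615, -0.6108])]
```

Emit:
servo_tool(commands=[{"tx":0.012,"ty":-0.12,"tz":0,"rx":0,"ry":0,"rz":-0.266,"jaw":-1},{"tx":0.012,"ty":-0.12,"tz":0,"rx":0,"ry":0,"rz":-0.266,"jaw":-1},{"tx":0.012,"ty":-0.12,"tz":0,"rx":0,"ry":0,"rz":-0.266,"jaw":-1},{"tx":0.012,"ty":-0.09,"tz":0,"rx":0,"ry":0,"rz":-0.266,"jaw":-1},{"tx":0.012,"ty":-0.06,"tz":0,"rx":0,"ry":0,"rz":-0.266,"jaw":-1},{"tx":0,"ty":-0.04,"tz":0,"rx":0,"ry":0,"rz":0,"jaw":-1},{"tx":0,"ty":-0.01,"tz":0,"rx":0,"ry":0,"rz":0,"jaw":-1},{"tx":0,"ty":0,"tz":0,"rx":0,"ry":0,"rz":0,"jaw":-1}])

```text
time: 14.35
tcp_pos: [0.5972, -0.1607, 0.2084]
orientation: [3.141, 0.001, -0.124]
force: [0.2, 0.6, -0.2]
finger_gap: 0.0006
gripper_force: 0.1
```

```bash
python3 - <<'E'
from meas import *
print(Rcur()[0], np.degrees(sensors.observe()['orientation'][2]),sensors.observe()['force']); doorangle('m3',('wrist',))
p,d,m=load('m3w'); cv2.imwrite('pics/m3v.png',p)
E
```

```text
[ 0.5972 -0.1607  0.2084] -7.092149896928242 [ 0.2062  0.6038 -0.1981]
wrist 4629 door y angle -5.097294396544009 ctr angle -5.015613941065137 [ 0.6447 -0.1855]
```

View pics/m3v.png

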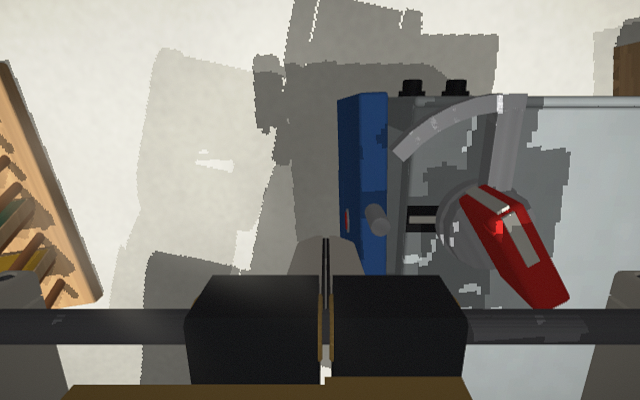

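The wrist view shows the door (340–385, 95–270) nearly shut, stud at (377,218). The red bar has its marked end at (485,195) and the index strip is at (422,218). The crescent is at the top with its tip at (400,150), clear of the stud. The door needs about 2° more.

Emit:
servo_tool(commands=[{"tx":0,"ty":-0.04,"tz":0,"rx":0,"ry":0,"rz":0,"jaw":-1},{"tx":0,"ty":-0.03,"tz":0,"rx":0,"ry":0,"rz":0,"jaw":-1},{"tx":0,"ty":-0.02,"tz":0,"rx":0,"ry":0,"rz":0,"jaw":-1},{"tx":0,"ty":-0.01,"tz":0,"rx":0,"ry":0,"rz":0,"jaw":-1},{"tx":0,"ty":-0.01,"tz":0,"rx":0,"ry":0,"rz":0,"jaw":-1},{"tx":0,"ty":0,"tz":0,"rx":0,"ry":0,"rz":0,"jaw":-1},{"tx":0,"ty":0,"tz":0,"rx":0,"ry":0,"rz":0,"jaw":-1},{"tx":0,"ty":0,"tz":0,"rx":0,"ry":0,"rz":0,"jaw":-1}])

```text
time: 15.2
tcp_pos: [0.5972, -0.165, 0.2084]
orientation: [3.141, 0.001, -0.124]
force: [-1.3, -0.3, 0.3]
finger_gap: 0.0002
gripper_force: 0.1
```

```bash
cat > cab.py <<'E'
from meas import *
Rc=np.array([[-.1245,-.992],[.992,-.1245]])  # rows: cab x, cab y in world
def cabC(C): 
    o=C.copy(); o[...,:2]=(C[...,:2]-piv)@Rc.T; return o
def fit(tag,do=True):
    if do: snap('wrist',tag)
    p,d,m=load(tag); C=cloud(d,m); K=cabC(C)
    doortop=(d>0)&(abs(K[...,0])<.02)&(K[...,1]>.02)&(K[...,1]<.215)&(C[...,2]>.228)&(C[...,2]<.2385)&(p[...,0]>p[...,2].astype(int)+25)
    for a in np.arange(.11,.21,.02):
        s=K[doortop&(abs(K[...,1]-a)<.01)]; 
        if len(s)>20: print('door y%.2f x'%a,np.percentile(s[:,0],[3,50,97]),len(s))
    ct=(d>0)&(abs(C[...,2]-.24)<.004)&(K[...,0]>.003)&(K[...,0]<.05)&(K[...,1]>.03)&(K[...,1]<.2)
    for a in (.12,.14,.18):
        s=K[ct&(abs(K[...,1]-a)<.01)]; 
        if len(s)>20: print('cab front y%.2f'%a,np.percentile(s[:,0],[1,5]))
    red=(d>0)&(p[...,2]>120)&(p[...,1]<60)&(C[...,2]>.275)&(C[...,2]<.284)
    q=C[red]; 
    if len(q)>50:
        r_=cv2.minAreaRect((q[:,:2]*1000).astype(np.float32)); print('bar world',q.mean(0),cv2.boxPoints(r_).round(1).tolist(),'cab',K[red].mean(0))
E
python3 - <<'E'
from cab import *
print(Rcur()[0], sensors.observe()['force']); fit('m4')
E
```

```text
[ 0.5972 -0.165   0.2084] [-1.2783 -0.2742  0.2723]
door y0.13 x [-0.0049  0.0006  0.0058] 400
door y0.15 x [-0.0059 -0.0022  0.0054] 821
door y0.17 x [-0.0061 -0.001   0.0054] 1121
door y0.19 x [-0.0062 -0.0017  0.0046] 1237
cab front y0.12 [0.033 0.035]
cab front y0.14 [0.0035 0.0053]
cab front y0.18 [0.0041 0.0089]
bar world [ 0.6324 -0.2208  0.28  ] [[624.0, -220.10000610351562], [629.4000244140625, -229.5], [639.5, -223.6999969482422], [634.0999755859375, -214.3000030517578]] cab [0.0298 0.1719 0.28  ]
```

Emit:
servo_tool(commands=[{"tx":0,"ty":-0.01,"tz":0,"rx":0,"ry":0,"rz":0,"jaw":-1},{"tx":0,"ty":-0.01,"tz":0,"rx":0,"ry":0,"rz":0,"jaw":-1},{"tx":0,"ty":-0.01,"tz":0,"rx":0,"ry":0,"rz":0,"jaw":-1},{"tx":0,"ty":-0.01,"tz":0,"rx":0,"ry":0,"rz":0,"jaw":-1},{"tx":0,"ty":0,"tz":0,"rx":0,"ry":0,"rz":0,"jaw":-1},{"tx":0,"ty":0,"tz":0,"rx":0,"ry":0,"rz":0,"jaw":-1},{"tx":0,"ty":0,"tz":0,"rx":0,"ry":0,"rz":0,"jaw":-1},{"tx":0,"ty":0,"tz":0,"rx":0,"ry":0,"rz":0,"jaw":-1}])

```text
time: 16.05
tcp_pos: [0.5972, -0.1666, 0.2084]
orientation: [3.141, 0.0, -0.124]
force: [-0.6, -0.5, -0.2]
finger_gap: 0.0006
gripper_force: 0.1
```

```bash
python3 - <<'E'
from cab import *
fit('m5'); print('tool cab', cabC(Rcur()[0][None])[0], sensors.observe()['force'])
E
```

```text
door y0.13 x [-0.0036  0.002   0.0073] 396
door y0.15 x [-0.004  -0.0004  0.0071] 826
door y0.17 x [-0.004   0.0012  0.0074] 1114
door y0.19 x [-0.0039 -0.0002  0.0068] 1068
cab front y0.12 [0.0346 0.0366]
cab front y0.14 [0.0034 0.0051]
cab front y0.18 [0.0041 0.0085]
bar world [ 0.6322 -0.221   0.2801] [[623.5999755859375, -220.39999389648438], [628.7999877929688, -230.10000610351562], [639.5999755859375, -224.1999969482422], [634.2999877929688, -214.60000610351562]] cab [0.0301 0.1717 0.2801]
tool cab [-0.0195  0.1303  0.2084] [1.1907 0.1312 0.7073]
```

Emit:
servo_tool(commands=[{"tx":0,"ty":-0.02,"tz":0,"rx":0,"ry":0,"rz":0,"jaw":-1},{"tx":0,"ty":-0.02,"tz":0,"rx":0,"ry":0,"rz":0,"jaw":-1},{"tx":0,"ty":0,"tz":0,"rx":0,"ry":0,"rz":0,"jaw":-1},{"tx":0,"ty":0,"tz":0,"rx":0,"ry":0,"rz":0,"jaw":-1},{"tx":0,"ty":0,"tz":0,"rx":0,"ry":0,"rz":0,"jaw":-1},{"tx":0,"ty":0,"tz":0,"rx":0,"ry":0,"rz":0,"jaw":-1},{"tx":0,"ty":0,"tz":0,"rx":0,"ry":0,"rz":0,"jaw":-1},{"tx":0,"ty":0,"tz":0,"rx":0,"ry":0,"rz":0,"jaw":-1}])

```text
time: 16.9
tcp_pos: [0.5972, -0.167, 0.2084]
orientation: [-3.14, 0.001, -0.124]
force: [-0.9, 7.7, 1.3]
finger_gap: 0.0003
gripper_force: 3.9
```

```bash
python3 - <<'E'
from cab import *
fit('m6'); print('tool cab', cabC(Rcur()[0][None])[0], sensors.observe()['force'])
E
```

```text
door y0.13 x [-0.003   0.0025  0.0077] 382
door y0.15 x [-0.0037 -0.0002  0.0073] 822
door y0.17 x [-0.0036  0.0015  0.0078] 1110
door y0.19 x [-0.0036  0.0001  0.0073] 1045
cab front y0.12 [0.0355 0.0369]
cab front y0.14 [0.0034 0.0051]
cab front y0.18 [0.004  0.0085]
bar world [ 0.6321 -0.2211  0.28  ] [[623.9000244140625, -219.8000030517578], [628.5, -229.8000030517578], [639.2999877929688, -224.6999969482422], [634.7000122070312, -214.8000030517578]] cab [0.0301 0.1717 0.28  ]
tool cab [-0.0192  0.1303  0.2084] [0.0603 8.7542 1.9322]
```

The stop is felt at 8 N, so the door is shut. Retreating and going above the latch.

Emit:
servo_tool(commands=[{"tx":0,"ty":0.3,"tz":0,"rx":0,"ry":0,"rz":0,"jaw":-1},{"tx":0,"ty":0.3,"tz":0.2,"rx":0,"ry":0,"rz":0,"jaw":-1},{"tx":0,"ty":0,"tz":0.7,"rx":0,"ry":0,"rz":0.4,"jaw":-0.4},{"tx":0,"ty":0,"tz":0.9,"rx":0,"ry":0,"rz":0.7,"jaw":-0.4},{"tx":0,"ty":0,"tz":0.9,"rx":0,"ry":0,"rz":0.8,"jaw":-0.4},{"tx":0.1,"ty":-0.5,"tz":0.3,"rx":0,"ry":0,"rz":0.8,"jaw":-0.4},{"tx":0.2,"ty":-0.7,"tz":0,"rx":0,"ry":0,"rz":0.7,"jaw":-0.4},{"tx":0.25,"ty":-0.7,"tz":0,"rx":0,"ry":0,"rz":0,"jaw":-0.4}])

```text
time: 17.75
tcp_pos: [0.6196, -0.2202, 0.3301]
orientation: [3.14, -0.001, 0.355]
force: [0.3, -0.8, -0.6]
finger_gap: 0.0276
gripper_force: 0.0
```

```bash
python3 - <<'E'
from cab import *
from cab import Rc
P,R=Rcur(); print(P,np.degrees(R.as_euler('xyz')),sensors.observe()['qpos'])
ax=piv+Rc.T@[.038,.16]; print('axis',ax,'shift units',(ax-P[:2])/.04)
fit('w7')
for t in ('t0',):
    p,d,m=load(t); C=cloud(d,m); red=(p[...,2]>100)&(p[...,1]<70)&(p[...,0]<70)&(C[...,2]>.25)&(C[...,2]<.3); q=C[red]; c=q[:,:2].mean(0); v=np.linalg.svd(q[:,:2]-c)[2][0]; print(len(q),c,np.degrees(np.arctan2(*v[::-1])))
p=load('w7')[0]; cv2.imwrite('pics/w7v.png',p)
E
```

```text
[ 0.6196 -0.2202  0.3301] [179.8949  -0.0477  20.3419] [-0.4119  0.4772  1.1929 -0.0007  1.4696  0.8039]
axis [ 0.6195 -0.2274] shift units [-0.0031 -0.1803]
door y0.11 x [-0.0047  0.0008  0.0061] 303
door y0.13 x [-0.0044  0.0007  0.0063] 329
door y0.15 x [-0.0047  0.0003  0.0063] 254
door y0.17 x [-0.0051  0.0005  0.0061] 306
door y0.19 x [-0.0051 -0.001   0.0059] 272
cab front y0.12 [0.0034 0.0051]
cab front y0.14 [0.0034 0.0054]
cab front y0.18 [0.004  0.0089]
bar world [ 0.611  -0.232   0.2802] [[599.9000244140625, -231.39999389648438], [604.5999755859375, -241.10000610351562], [622.5, -232.39999389648438], [617.7999877929688, -222.6999969482422]] cab [0.0436 0.1521 0.2802]
68 [ 0.6166 -0.2294] -151.51591111981347
```

View pics/w7v.png

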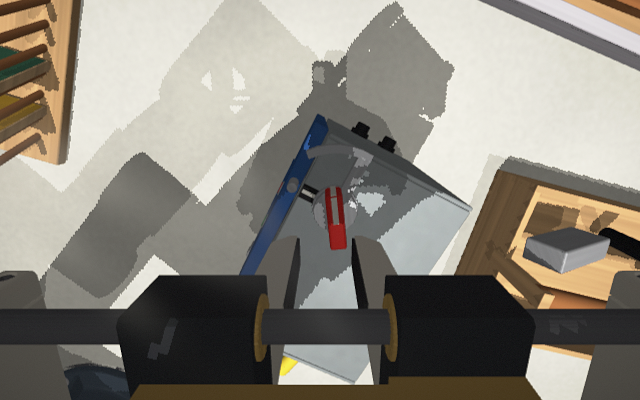

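The wrist view shows the bar between the jaws (325–345, 188–248), with its marked end up and the index at (308,192). Its centre agrees with the expected axis; aligning by +5.4° and descending.

Emit:
servo_tool(commands=[{"tx":0.005,"ty":-0.09,"tz":0,"rx":0,"ry":0,"rz":0.34,"jaw":-0.4},{"tx":0.005,"ty":-0.09,"tz":0,"rx":0,"ry":0,"rz":0.335,"jaw":-0.4},{"tx":0,"ty":0,"tz":-0.6,"rx":0,"ry":0,"rz":0,"jaw":-0.4},{"tx":0,"ty":0,"tz":-0.6,"rx":0,"ry":0,"rz":0,"jaw":-0.4},{"tx":0,"ty":0,"tz":-0.4,"rx":0,"ry":0,"rz":0,"jaw":-0.4},{"tx":0,"ty":0,"tz":-0.2,"rx":0,"ry":0,"rz":0,"jaw":-0.4},{"tx":0,"ty":0,"tz":0,"rx":0,"ry":0,"rz":0,"jaw":-1},{"tx":0,"ty":0,"tz":0,"rx":0,"ry":0,"rz":0,"jaw":-1}], squeeze=12)

```text
time: 18.6
tcp_pos: [0.62, -0.2273, 0.2576]
orientation: [3.14, -0.0, 0.445]
force: [-0.7, 0.3, 0.2]
finger_gap: 0.0166
gripper_force: 0.0
```

Emit:
servo_tool(commands=[{"tx":0,"ty":0,"tz":0,"rx":0,"ry":0,"rz":0,"jaw":-1},{"tx":0,"ty":0,"tz":0,"rx":0,"ry":0,"rz":0,"jaw":-1},{"tx":0,"ty":0,"tz":0,"rx":0,"ry":0,"rz":0.1,"jaw":-1},{"tx":0,"ty":0,"tz":0,"rx":0,"ry":0,"rz":0.3,"jaw":-1},{"tx":0,"ty":0,"tz":0,"rx":0,"ry":0,"rz":0.4,"jaw":-1},{"tx":0,"ty":0,"tz":0,"rx":0,"ry":0,"rz":0.4,"jaw":-1},{"tx":0,"ty":0,"tz":0,"rx":0,"ry":0,"rz":0.4,"jaw":-1},{"tx":0,"ty":0,"tz":0,"rx":0,"ry":0,"rz":0.2,"jaw":-1}])

```text
time: 19.4
tcp_pos: [0.62, -0.2274, 0.2577]
orientation: [3.14, -0.001, 0.699]
force: [0.1, 0.4, 5.8]
finger_gap: 0.0115
gripper_force: 12.0
```

Emit:
servo_tool(commands=[{"tx":0,"ty":0,"tz":0,"rx":0,"ry":0,"rz":0.4,"jaw":-1},{"tx":0,"ty":0,"tz":0,"rx":0,"ry":0,"rz":0.5,"jaw":-1},{"tx":0,"ty":0,"tz":0,"rx":0,"ry":0,"rz":0.5,"jaw":-1},{"tx":0,"ty":0,"tz":0,"rx":0,"ry":0,"rz":0.5,"jaw":-1},{"tx":0,"ty":0,"tz":0,"rx":0,"ry":0,"rz":0.4,"jaw":-1},{"tx":0,"ty":0,"tz":0,"rx":0,"ry":0,"rz":0.3,"jaw":-1},{"tx":0,"ty":0,"tz":0,"rx":0,"ry":0,"rz":0.1,"jaw":-1},{"tx":0,"ty":0,"tz":0,"rx":0,"ry":0,"rz":0,"jaw":-1}])

```text
time: 20.2
tcp_pos: [0.6197, -0.2272, 0.2577]
orientation: [3.141, 0.0, 1.074]
force: [-1.9, 2.3, 8.2]
finger_gap: 0.0119
gripper_force: 12.0
```

Emit:
servo_tool(commands=[{"tx":0,"ty":0,"tz":0,"rx":0,"ry":0,"rz":0.3,"jaw":-1},{"tx":0,"ty":0,"tz":0,"rx":0,"ry":0,"rz":0.4,"jaw":-1},{"tx":0,"ty":0,"tz":0,"rx":0,"ry":0,"rz":0.5,"jaw":-1},{"tx":0,"ty":0,"tz":0,"rx":0,"ry":0,"rz":0.5,"jaw":-1},{"tx":0,"ty":0,"tz":0,"rx":0,"ry":0,"rz":0.5,"jaw":-1},{"tx":0,"ty":0,"tz":0,"rx":0,"ry":0,"rz":0.35,"jaw":-1},{"tx":0,"ty":0,"tz":0,"rx":0,"ry":0,"rz":0.11,"jaw":-1},{"tx":0,"ty":0,"tz":0,"rx":0,"ry":0,"rz":0,"jaw":-1}])

```text
time: 21.0
tcp_pos: [0.6193, -0.227, 0.2577]
orientation: [-3.142, 0.0, 1.446]
force: [-5.3, 3.0, 9.4]
finger_gap: 0.0121
gripper_force: 12.0
```

```bash
python3 -c "
from h import *
s=sensors.observe();print(s['torque'],s['force'],np.degrees(s['orientation']))"
```

```text
[ 0.5103  0.9431 -0.0084] [-5.3056  3.03    9.4483] [-179.9987    0.0053   82.841 ]
```

Now release, lift and look.

Emit:
servo_tool(commands=[{"tx":0,"ty":0,"tz":0,"rx":0,"ry":0,"rz":0,"jaw":-0.4},{"tx":0,"ty":0,"tz":0,"rx":0,"ry":0,"rz":0,"jaw":-0.4},{"tx":0,"ty":0,"tz":0,"rx":0,"ry":0,"rz":0,"jaw":-0.4},{"tx":0,"ty":0,"tz":0.3,"rx":0,"ry":0,"rz":0,"jaw":-0.4},{"tx":0,"ty":0,"tz":0.7,"rx":0,"ry":0,"rz":0,"jaw":-0.4},{"tx":0,"ty":0,"tz":0.9,"rx":0,"ry":0,"rz":0,"jaw":-0.4},{"tx":0,"ty":0,"tz":0.9,"rx":0,"ry":0,"rz":0,"jaw":-0.4},{"tx":0,"ty":0,"tz":0.2,"rx":0,"ry":0,"rz":0,"jaw":-0.4}])

```text
time: 21.8
tcp_pos: [0.6203, -0.2277, 0.3819]
orientation: [3.135, 0.003, 1.445]
force: [-0.4, -0.5, 0.3]
finger_gap: 0.0276
gripper_force: 0.0
```

```bash
python3 - <<'E'
from cab import *
fit('w8'); p,d,m=load('w8'); C=cloud(d,m); K=cabC(C)
# bar side + cabinet edge angles: red top and crescent
cv2.imwrite('pics/w8v.png',cv2.resize(p[100:300,200:440],None,fx=3,fy=2.9,interpolation=cv2.INTER_CUBIC))
snap('top','t8')
E
```

```text
door y0.11 x [-0.0048 -0.      0.0064] 282
door y0.13 x [-0.0049  0.      0.0056] 282
door y0.15 x [-0.0036  0.0011  0.0058] 198
door y0.17 x [-0.0033  0.0019  0.0058] 131
door y0.19 x [-0.0051 -0.0015  0.0059] 129
cab front y0.12 [0.0036 0.0056]
cab front y0.14 [0.0037 0.0059]
cab front y0.18 [0.0048 0.0105]
bar world [ 0.6184 -0.2333  0.2802] [[611.7999877929688, -245.6999969482422], [621.9000244140625, -247.0], [625.7999877929688, -216.89999389648438], [615.7000122070312, -215.60000610351562]] cab [0.044  0.1596 0.2802]
```

View pics/w8v.png

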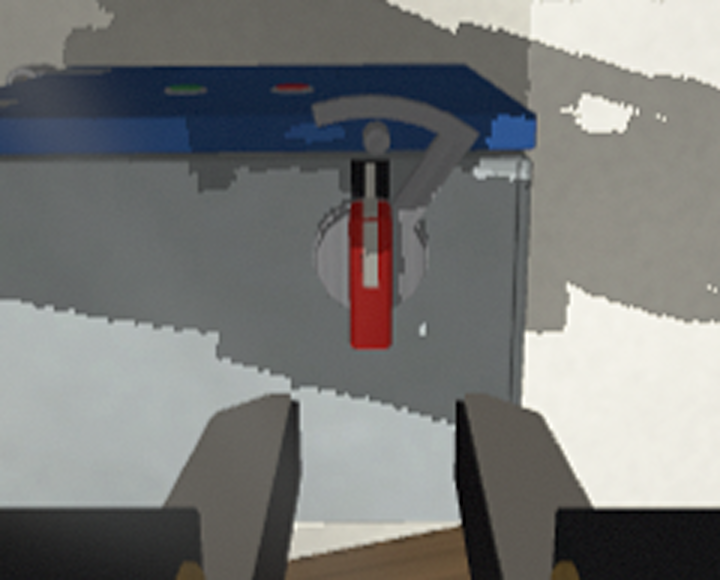

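The picture shows the white mark in line with the index strip (370,180). The crescent runs in front of the stud (376,140) and the door is flush.

```bash
python3 - <<'E'
from cab import *
p,d,m=snap('side','s8'); C=cloud(d,m); K=cabC(C)
for lo,hi in ((.18,.25),(.04,.11)):
    k=(d>0)&(np.hypot(K[...,0],K[...,1])<.012)&(C[...,2]>lo)&(C[...,2]<hi); print(np.percentile(C[k][:,2],[2,25,50,75,90,98]))
p,d,m=load('w8'); C=cloud(d,m); K=cabC(C)
k=(d>0)&(abs(K[...,0])<.004)&(K[...,1]>.02)&(K[...,1]<.14)&(C[...,2]<.245)&(C[...,2]>.23)
for a in (.05,.09,.13): print(a,np.median(C[k&(abs(K[...,1]-a)<.015)][:,2]))
a,b=load('t0')[0],load('t8')[0]; print('rack/can diff',np.abs(a[150:265,180:330].astype(int)-b[150:265,180:330]).mean())
print(r.close_job())
E
```

```text
[0.1821 0.1981 0.209  0.213  0.2138 0.2237]
[0.0412 0.0574 0.0689 0.0721 0.0735 0.0751]
0.05 0.2375895475944872
0.09 0.23701457765904244
0.13 0.23651622968193847
rack/can diff 21.572347826086958
the job is handed in; nothing more can be done
None
```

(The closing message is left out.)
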